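Close the pickle pot and gather the copper rings in the tray's drain corner

ROBOT

A 6-joint arm with a two-finger parallel gripper is mounted at the origin on the work surface. World frame = base frame: x ahead of the robot, y to its left, z up, the work surface at z = 0. Lengths are in m, angles in degrees, forces in N, time in s.
With the tool pointing down it reaches from about 0.25 to 0.725 m from the base axis. Payload 9.7 kg.
Tool frame: the origin (TCP) lies midway between the tips of the shut fingers; the grasp point (between the pads) lies 19 mm behind it; x points along the fingers, y is the direction in which the jaws open and shut, and the axes are right-handed (so a half turn about x gives the same grasp; the last joint's range is limited). The gripper opens to 85 mm and grips with 20 to 120 N. Pads are 22 mm wide; open, the fingers measure 114 mm over their backs; the gripper's body (76 mm by 85 mm) begins 54 mm behind the grasp point. The pads swing forward as they close: fully open they stand 13 mm farther back than shut.
Start: joints at [-68.01, 4.979, 10.078, 95.1, 0, 90], TCP at [0.206, -0.51, 0.231] pointing down, gripper open.
Joint ranges: [-179.16, 179.16], [-48.56, 103.87], [-65.8, 70.77], [-126.05, 130.52], [-82.76, 87.17], [-180, 180]. Speed limits (degrees/s): [127.2, 127.2, 147.25, 180, 180, 180].

INTERFACE

Orientations are given as [roll, pitch, yaw] about the fixed x, y, z axes, in that order (R = Rz(yaw) Ry(pitch) Rx(roll)).
In Python, from workcell import bot, cams gives the robot as it stands.
- The arm moves only by the tool apply_moves, never from a script. Its argument "commands" is a list of rows, each a list of 5 numbers: the shift along the tool's x, y, z in m, then the turn about the tool's x in rad, then the opening, from -1 (shut) to 1 (fully open). In form: [[tx, ty, tz, roll, hand], ...]. A call has 1 to 12 rows; each row is the pose to reach, as a shift and turn from the pose measured when the call began, along the tool's axes at that moment; what a row does not reach only later rows make up. A row lasts 1/10 s, in which the tool goes at most 50 mm and 8.59 degrees, less where a joint would pass 70% of its speed; a pose out of reach is approached as far as the arm can. A call with a gripper value outside its range is refused whole. The fingers move at their own pace and stop on an object; "newtons" is the grip in N (left out, the last holds). Time passes only in rows, so rows that repeat a pose let the fingers close. It gives the time, the measured TCP pose, the force and the opening at its end, in the units of the state.
- bot.get_obs(): the state, without advancing time (a new reading comes with each control period).
- cams.camera(name): name is "side" or "top" or "wrist"; returns a dict with "frame" (384x512x3 uint8, blue, green, red), "depth" (384x512 float32, m along the optical axis (not along the pixel's ray), 0 where there is no reading), "camera_matrix" (3x3 intrinsics, pixels), "R" (3x3) and "t" (3): a world point X has camera coordinates R X + t; the wrist camera has in their place "mount" (4x4, takes a point from camera to tool coordinates, whose origin is the TCP and whose axes are the tool frame's). Camera axes: x right, y down, z forward; pixel columns grow to the right and rows downward; lengths in m; the calibration is good to about 2 mm. A picture is of the moment at which its call begins: read the wrist's pose just before it.
- bot.job_done(): hands the job in, once; it reports no verdict.
Trained networks look in the newest picture that a camera, given by its name, has taken for a name from the list of things; names that differ only in an ending like _2 or _b are one class to them, and where a whole thing is asked for, a point or a joint stands for the part that bears it (a point fixed in the world has none). Each returns a list of dicts, best first, with "confidence" (0 to 1); they miss things now and then, are a little off and sometimes report something else, mostly with a low value. They report only what shows in the picture. A call takes as long as a camera call. They do not tell look-alikes from the thing itself.
- cams.spot_in(name, camera): "rect" ([left, top, right, bottom] in pixels, round what is visible of it).
The state is a dict: "time": time; "q": joint angles; "qd": joint speeds; "joint_efforts": joint torques, N m; "ee_pos": TCP position; "tcp_rot": TCP orientation; "wrist_force": force on the tool from outside, world axes, zero at the start; "torque": the same for the moment, N m; "opening": finger opening in m.
Only numpy, scipy, OpenCV 4.12 (cv2) and the standard library are available. Lean on these libraries where they do the work, as an engineer would, in place of code of your own. Each camera call takes 0.05 s, during which the arm holds its last target. There are 200 camera calls.

TASK

The copper rings have come out of the pickle: put the loose lid back on the pickle pot so that it sits seated and level, setting it down rather than dropping it, and let go of it. Then lift the rinse tray by its hand grip clear of the bench and tip it, without spilling any ring, until all four rings have slid together into its slotted drain corner; finish while holding the tray still in the air, tilted down towards that corner so that it can drain. Leave the flux jar, the charcoal block and the tongs where they are.

Things in the scene. Friction and masses are not known exactly. Their poses are not given: they have to be found in the camera images.
- pot: Pickle pot, a mini slow cooker: white round housing 150 mm across, 100 mm high, two black side grips reaching 93 mm from the axis, 71 to 85 mm up. Its brown stoneware crock has a round rim 118 mm above the bench, 132 mm outside and 116 mm inside diameter, open, empty. It does not move. Origin: centre of its underside, z up.
- pot_rim (a point): Centre of the crock's mouth, level with the top of the rim, 118 mm above the bench; z up.
- lid: The pot's loose lid, right way up on the bench: blue stoneware disc 134 mm across, 0.24 kg. Under it a plug 106 mm across, 8 mm deep, drops into the crock's mouth with about 5 mm play while the disc's edge rests on the rim (origin then 8 mm below the rim top). The middle of the disc is 20 mm above the origin. Origin: centre of the plug's underside, z up.
- lid_knob (a point): On the lid's axis, 42 mm above the lid's origin, where to grip its black round knob (32 mm diameter, from 20 to 50 mm above the lid's origin).
- tray: Pale teal rinse tray, open on top: outside 158 (x) by 118 (y) by 38 mm high, walls and floor 4 mm; about 0.16 kg. An upright hand grip stands at its -x end; the +x, +y corner has black drain slots in floor and walls. Inside it is slippery: the rings start to slide at 9 to 14 degrees of tilt, and need more to slip along a wall. Origin: centre of the underside; z up.
- tray_grip (a point): Where to pinch the tray's flat upright hand grip: mid thickness (12 mm, along tray x) and mid width (80 mm, along tray y), 62 mm above the tray's underside, 22 mm below the grip's top and 24 mm above the tray's rim. Axes as the tray's.
- tray_corner (a point): The drain corner: the inside corner of the tray at +x, +y, on the floor's upper face. From tray_grip it lies 156 mm along x, 55 mm along y and 58 mm down (tray axes).
- ring1: Copper ring blank, 22 mm outside diameter, 7 mm high, 11 g, lying flat and loose in the tray at the start. Origin: centre of its underside.
- ring2: Copper ring blank, 22 mm outside diameter, 7 mm high, 11 g, lying flat and loose in the tray at the start. Origin: centre of its underside.
- ring3: Copper ring blank, 22 mm outside diameter, 7 mm high, 11 g, lying flat and loose in the tray at the start. Origin: centre of its underside.
- ring4: Copper ring blank, 22 mm outside diameter, 7 mm high, 11 g, lying flat and loose in the tray at the start. Origin: centre of its underside.
- flux_jar: Bystander: small jar with a yellow cap, 52 mm diameter, 60 mm high. Origin: centre of its underside.
- charcoal: Bystander: black charcoal soldering block 100 x 60 x 32 mm. Origin: centre of its underside.
- tongs: Bystander: copper pickle tongs lying flat, 190 mm long (x), about 50 mm wide at the open end, 10 mm high. Origin: centre of the underside.
There are look-alikes about, which are no part of the job. Of the things that look like the lid, the smallest one is meant.

How it is judged:
By the outcome, as a careful person would: the job done as asked, in the order asked, and still so for the second after the job is handed in, while the arm keeps its last pose, push and grip.
It also fails if it takes over 51 s, if anything falls off the work surface, if the arm or the gripper's body presses on something with over 40 N, if the wrist force passes 120 N, or if a joint passes its speed limit or range.

## Working session

There is one attempt and no reset: what is moved stays moved. The work goes in short steps, Python scripts to look and compute and a tool call to move; the robot and the scene stay as the last step left them, time stands still between calls to the robot, and variables do not carry over. Pictures are saved under pics/ and viewed, about 8 in all and at most 12, crops included, and the job is handed in when it is done.

Besides the shell and the picture viewer there is one more tool, called as a command line: name --pt "numbers of a row" for each row, then --argument value for the rest. apply_moves: Moves the arm, as the interface text tells. Its arguments: {"type":"object","properties":{"commands":{"type":"array"},"newtons":{"type":"number"}},"required":["commands"]}

```bash
mkdir -p pics; ls
cat > h.py <<'E'
import numpy as np, cv2
from workcell import bot, cams
def pix2w(c,u,v,d=None):
    K=c["camera_matrix"]; d=c["depth"][int(round(v)),int(round(u))] if d is None else d
    p=np.array([(u-K[0,2])/K[0,0]*d,(v-K[1,2])/K[1,1]*d,d])
    return c["R"].T@(p-c["t"])
def cloud(c):
    K=c["camera_matrix"];h,w=c["depth"].shape;u,v=np.meshgrid(np.arange(w),np.arange(h));d=c["depth"]
    p=np.stack([(u-K[0,2])/K[0,0]*d,(v-K[1,2])/K[1,1]*d,d],-1)
    return (p-c["t"])@c["R"]
E
python3 - <<'E'
from h import *
out=[]
for n in("top","side"):
    c=cams.camera(n); np.save(f"{n}.npy",c,allow_pickle=True)
    im=c["frame"].copy()
    for t in("pot","lid","tray","ring1","flux_jar","charcoal","tongs","tray_grip","lid_knob"):
        for r in cams.spot_in(t,n)[:6]:
            l,tp,rr,b=map(float,r["rect"])
            u,v=(l+rr)/2,(tp+b)/2
            print(n,t,round(r["confidence"],2),[round(x) for x in(l,tp,rr,b)],pix2w(c,u,v).round(3))
    cv2.imwrite(f"pics/{n}.png",im)
print(bot.get_obs())
E
```

```text
pics
top pot 0.75 [254, 147, 310, 194] [ 0.585 -0.026  0.015]
top pot 0.48 [159, 181, 198, 223] [0.474 0.334 0.05 ]
top lid 0.87 [155, 235, 210, 295] [0.263 0.314 0.071]
top lid 0.66 [84, 178, 142, 227] [0.474 0.553 0.066]
top lid 0.62 [160, 184, 198, 221] [0.473 0.332 0.048]
top tray 0.74 [334, 172, 386, 212] [ 0.508 -0.3    0.003]
top ring1 0.63 [332, 171, 388, 211] [ 0.51  -0.299  0.006]
top flux_jar 0.63 [195, 126, 209, 140] [0.713 0.254 0.06 ]
top charcoal 0.61 [302, 116, 331, 138] [ 0.737 -0.149  0.033]
top tongs 0.92 [246, 187, 274, 244] [ 0.429  0.056 -0.002]
top tongs 0.54 [301, 117, 331, 138] [ 0.736 -0.148  0.03 ]
top tray_grip 0.62 [332, 172, 389, 210] [ 0.511 -0.301  0.007]
top tray_grip 0.56 [253, 147, 310, 194] [ 0.586 -0.022  0.008]
top tray_grip 0.37 [302, 119, 330, 141] [ 0.729 -0.147  0.03 ]
top lid_knob 0.93 [88, 179, 139, 227] [0.471 0.553 0.059]
top lid_knob 0.91 [160, 180, 196, 223] [0.476 0.336 0.048]
top lid_knob 0.67 [152, 240, 208, 297] [0.252 0.323 0.068]
side pot 0.89 [257, 196, 301, 244] [ 0.562 -0.074  0.11 ]
side lid 0.97 [234, 167, 263, 183] [0.483 0.
[... 604 characters left out ...]
ide lid_knob 0.57 [234, 169, 265, 186] [0.485 0.314 0.022]
{'time': 1.0, 'q': array([-6.80099322e+01,  4.97987181e+00,  1.00778739e+01,  9.51007150e+01,
       -1.29845209e-03,  8.99983462e+01]), 'qd': array([ 0.01326   , -0.0920789 , -0.03126624, -0.03130455, -0.06325401,
       -0.03966628]), 'joint_efforts': array([ 2.15362983e-03, -5.20115089e+01,  4.64862692e+01,  1.81925989e-03,
       -1.21788316e-04, -2.57922801e-05]), 'ee_pos': array([ 0.20593424, -0.50997688,  0.23127177]), 'tcp_rot': array([-64.42485932,  89.99699238, 137.56686233]), 'wrist_force': array([0.0531419 , 0.33561023, 0.52958129]), 'torque': array([-0.00657351, -0.04956109,  0.0121404 ]), 'opening': 0.08559735512730424}
```

Run:
```python
from h import *
c=np.load("top.npy",allow_pickle=True).item(); s=np.load("side.npy",allow_pickle=True).item()
a=cv2.resize(c["frame"][110:310,70:400],None,fx=2.4,fy=2.4,interpolation=3)
cv2.imwrite("pics/top2.png",a)
b=cv2.resize(s["frame"][120:330,150:360],None,fx=2.8,fy=2.8,interpolation=3)
cv2.imwrite("pics/side2.png",b)
for n,k in(("top",c),("side",s)):
    P=cloud(k); ok=k["depth"]>0
    def box(x0,x1,y0,y1,z0,z1):
        m=ok&(P[...,0]>x0)&(P[...,0]<x1)&(P[...,1]>y0)&(P[...,1]<y1)&(P[...,2]>z0)&(P[...,2]<z1); return P[m]
    for nm,bx in dict(potrim=(.45,.75,-.14,.1,.105,.13),lidA=(.36,.58,.2,.45,.01,.03),knobA=(.36,.58,.2,.45,.04,.06),lidB=(.15,.4,.2,.45,.015,.045),lidC=(.36,.6,.46,.68,.015,.04),tray=(.4,.62,-.42,-.18,.025,.05),grip=(.4,.62,-.42,-.18,.075,.09)).items():
        q=box(*bx)
        if len(q)>5:
            r=cv2.minAreaRect(q[:,:2].astype(np.float32)*1000)
            print(n,nm,len(q),q.mean(0).round(3),"rect",np.round(r[0]),np.round(r[1]),round(r[2]),"z",np.percentile(q[:,2],[5,95]).round(3))
```

```text
top potrim 326 [ 0.588 -0.017  0.116] rect [585. -16.] [131. 129.] 67 z [0.109 0.12 ]
top lidA 986 [0.483 0.344 0.016] rect [484. 344.] [131. 131.] 1 z [0.011 0.022]
top knobA 69 [0.484 0.344 0.048] rect [483. 345.] [30. 29.] 45 z [0.045 0.053]
top lidB 2189 [0.257 0.329 0.023] rect [258. 330.] [187. 187.] 43 z [0.017 0.03 ]
top lidC 2044 [0.483 0.568 0.023] rect [484. 571.] [188. 186.] 78 z [0.017 0.03 ]
top tray 318 [ 0.511 -0.284  0.036] rect [ 511. -284.] [164. 121.] 85 z [0.027 0.042]
top grip 96 [ 0.504 -0.362  0.081] rect [ 504. -363.] [14. 78.] 86 z [0.077 0.087]
side potrim 381 [ 0.58  -0.022  0.115] rect [583. -17.] [134. 132.] 41 z [0.106 0.121]
side lidA 398 [0.479 0.331 0.018] rect [480. 342.] [132. 130.] 82 z [0.012 0.023]
side knobA 40 [0.481 0.339 0.05 ] rect [481. 340.] [28. 34.] 14 z [0.042 0.055]
side lidB 859 [0.255 0.309 0.025] rect [253. 326.] [186. 191.] 82 z [0.018 0.033]
side lidC 617 [0.48  0.549 0.025] rect [480. 568.] [193. 186.] 82 z [0.018 0.033]
side tray 526 [ 0.505 -0.295  0.036] rect [ 506. -286.] [174. 120.] 85 z [0.027 0.045]
side grip 141 [ 0.499 -0.367  0.082] rect [ 500. -366.] [18. 79.] 87 z [0.076 0.086]
```

View pics/top2.png

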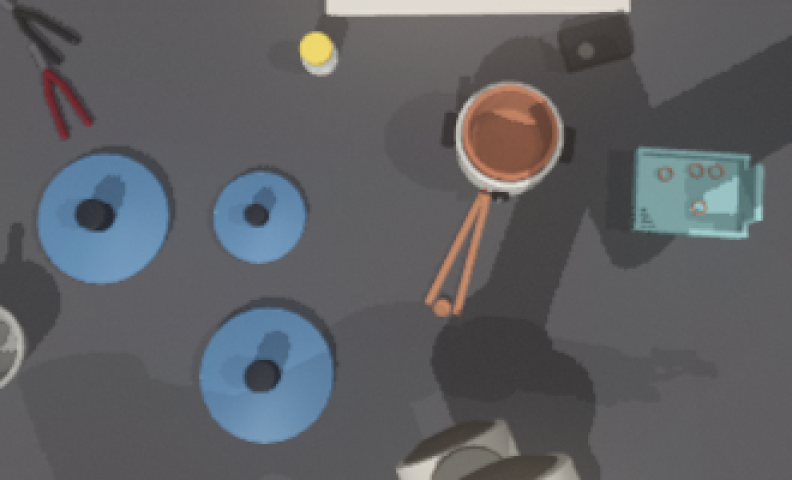

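View pics/side2.png

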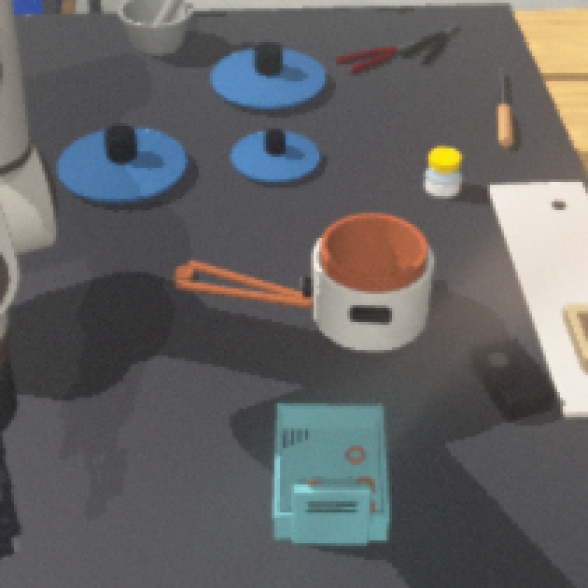

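```bash
cat >> h.py <<'E'
from scipy.spatial.transform import Rotation as Ro
def st():
    o=bot.get_obs(); R=Ro.from_euler("xyz",o["tcp_rot"],degrees=True).as_matrix()
    print("t",round(o["time"],2),"q",o["q"].round(1),"p",np.round(o["ee_pos"],4),"F",o["wrist_force"].round(1),"op",round(o["opening"],4)); print("x",R[:,0].round(3),"y",R[:,1].round(3),"z",R[:,2].round(3))
    return o,R
def shift(*ps):
    o,R=st()
    for p in ps: print(p,"->",(R.T@(np.array(p)-o["ee_pos"])).round(4))
E
python3 - <<'E'
from h import *
shift((.483,.343,.25),(.345,-.08,.25))
E
```

```text
t 1.0 q [-68.    5.   10.1  95.1  -0.   90. ] p [ 0.2059 -0.51    0.2313] F [0.1 0.3 0.5] op 0.0856
x [-0.  0. -1.] y [ 0.374 -0.927 -0.   ] z [-0.927 -0.374  0.   ]
(0.483, 0.343, 0.25) -> [-0.0187 -0.6872 -0.5763]
(0.345, -0.08, 0.25) -> [-0.0187 -0.3466 -0.29  ]
```

apply_moves --pt "-0.02 -0.687 -0.576 -1.8 1" --pt "-0.02 -0.687 -0.576 -1.8 1" --pt "-0.02 -0.687 -0.576 -1.8 1" --pt "-0.02 -0.687 -0.576 -1.8 1" --pt "-0.02 -0.687 -0.576 -1.8 1" --pt "-0.02 -0.687 -0.576 -1.8 1" --pt "-0.02 -0.687 -0.576 -1.8 1" --pt "-0.02 -0.687 -0.576 -1.8 1" --pt "-0.02 -0.687 -0.576 -1.8 1" --pt "-0.02 -0.687 -0.576 -1.8 1" --pt "-0.02 -0.687 -0.576 -1.8 1" --pt "-0.02 -0.687 -0.576 -1.8 1"

```text
time: 2.2
ee_pos: [0.3913, 0.0628, 0.2451]
tcp_rot: [58.4, 89.9, 3.9]
wrist_force: [2.2, -2.1, 0.1]
opening: 0.0854
```

Run:
```python
from h import *
shift((.483,.343,.22))
```

```text
t 2.2 q [  9.1 -15.6  -7.4  98.1  -0.   63.6] p [0.3913 0.0628 0.2451] F [ 2.2 -2.1  0.1] op 0.0854
x [ 0.001  0.    -1.   ] y [0.814 0.581 0.001] z [ 0.581 -0.814  0.001]
(0.483, 0.343, 0.22) -> [ 0.0252  0.2373 -0.1749]
```

apply_moves --pt "0.0 0.237 -0.175 0 1" --pt "0.0 0.237 -0.175 0 1" --pt "0.0 0.237 -0.175 0 1" --pt "0.0 0.237 -0.175 0 1" --pt "0.0 0.237 -0.175 0 1" --pt "0.02 0.237 -0.175 0 1" --pt "0.02 0.237 -0.175 0 1" --pt "0.02 0.237 -0.175 0 1"

```text
time: 3.0
ee_pos: [0.4823, 0.3435, 0.2238]
tcp_rot: [-63.3, 89.9, -117.7]
wrist_force: [-0.6, -0.8, -0.2]
opening: 0.0856
```

```bash
cat >> h.py <<'E'
def wrist(png=None):
    o,R=st(); c=cams.camera("wrist"); M=c["mount"]
    Rw=R@M[:3,:3]; tw=R@M[:3,3]+o["ee_pos"]
    c["R"]=Rw.T; c["t"]=-Rw.T@tw
    if png: cv2.imwrite(png,c["frame"])
    return c
def blob(c,x0,x1,y0,y1,z0,z1,n=""):
    P=cloud(c); q=P[(c["depth"]>0)&(P[...,0]>x0)&(P[...,0]<x1)&(P[...,1]>y0)&(P[...,1]<y1)&(P[...,2]>z0)&(P[...,2]<z1)]
    if len(q)<6: print(n,"none"); return
    r=cv2.minAreaRect(q[:,:2].astype(np.float32)*1000); cc=cv2.minEnclosingCircle(q[:,:2].astype(np.float32)*1000)
    print(n,len(q),"mean",q.mean(0).round(4),"rect",np.round(r[0],1),np.round(r[1],1),round(r[2],1),"circ",np.round(cc[0],1),round(cc[1],1),"z",np.percentile(q[:,2],[5,50,95]).round(4))
E
python3 - <<'E'
from h import *
c=wrist("pics/w1.png")
blob(c,.4,.57,.26,.43,.04,.07,"knob"); blob(c,.38,.58,.24,.45,.005,.03,"disc")
print(cams.spot_in("lid_knob","wrist")[:3])
E
```

```text
t 3.0 q [35.5 10.8 15.8 95.  -0.  89.9] p [0.4823 0.3435 0.2238] F [-0.6 -0.8 -0.2] op 0.0856
x [-0.001 -0.002 -1.   ] y [ 0.813  0.582 -0.002] z [ 0.582 -0.813  0.001]
knob 670 mean [0.4833 0.3451 0.0487] rect [484.1 344.3] [30.4 31.5] 35.0 circ [483.9 344.3] 15.9 z [0.0465 0.0489 0.0503]
disc 8893 mean [0.4817 0.3473 0.0159] rect [484.3 344. ] [132.4 132.4] 35.6 circ [484.1 344. ] 67.0 z [0.0122 0.0157 0.0197]
[{'rect': [199.8, 111.6, 312.8, 219.8], 'confidence': 0.86}, {'rect': [0.0, 1.1, 166.8, 147.6], 'confidence': 0.84}, {'rect': [292.1, 1.3, 478.3, 88.9], 'confidence': 0.67}]
```

View pics/w1.png

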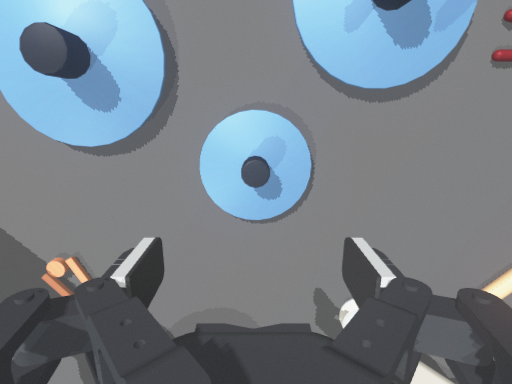

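apply_moves --pt "0.05 0.002 0 0 1" --pt "0.1 0.002 0 0 1" --pt "0.14 0.002 0 0 1" --pt "0.175 0.002 0 0 1" --pt "0.195 0.002 0 0 1" --pt "0.206 0.002 0 0 1" --pt "0.206 0.002 0 0 -1" --pt "0.206 0.002 0 0 -1" --pt "0.206 0.002 0 0 -1" --pt "0.206 0.002 0 0 -1" --pt "0.206 0.002 0 0 -1" --pt "0.206 0.002 0 0 -1" --newtons 45

```text
time: 4.3
ee_pos: [0.4853, 0.3438, 0.0217]
tcp_rot: [74.3, 89.8, 19.8]
wrist_force: [-0.9, -1.2, 5.9]
opening: 0.0308
```

Run:
```python
from h import *
st()
```

```text
t 4.3 q [35.3 12.  -5.4 72.5 -0.1 89.9] p [0.4853 0.3438 0.0217] F [-0.9 -1.2  5.9] op 0.0308
x [ 0.004  0.001 -1.   ] y [0.814 0.58  0.004] z [ 0.58  -0.814  0.001]
```

apply_moves --pt "-0.01 0 0 0 -1" --pt "-0.04 0 0 0 -1" --pt "-0.08 0 0 0 -1" --pt "-0.12 0 0 0 -1" --pt "-0.16 0 0 0 -1" --pt "-0.2 0 0 0 -1" --pt "-0.2 0 0 0 -1" --pt "-0.2 0 0 0 -1"

```text
time: 5.1
ee_pos: [0.4848, 0.3438, 0.223]
tcp_rot: [79.8, 89.6, 25.3]
wrist_force: [0.5, 0.5, -3.9]
opening: 0.0309
```

Run:
```python
from h import *
o,R=st(); p=o["ee_pos"]
c=wrist("pics/w2.png")
blob(c,p[0]-.09,p[0]+.09,p[1]-.09,p[1]+.09,p[2]-.04,p[2]+.02,"disc")
P=cloud(c);q=P[(c["depth"]>0)&(np.hypot(P[...,0]-p[0],P[...,1]-p[1])<.066)&(np.hypot(P[...,0]-p[0],P[...,1]-p[1])>.03)&(P[...,2]<p[2])&(P[...,2]>p[2]-.05)]
A=np.c_[q[:,:2]-p[:2],np.ones(len(q))]; print("plane",np.linalg.lstsq(A,q[:,2],rcond=None)[0], p)
shift((.585,-.016,.22))
```

```text
t 5.1 q [35.4 10.7 15.5 94.5 -0.1 89.9] p [0.4848 0.3438 0.223 ] F [ 0.5  0.5 -3.9] op 0.0309
x [ 0.006  0.003 -1.   ] y [0.814 0.58  0.006] z [ 0.58  -0.814  0.001]
t 5.1 q [35.4 10.7 15.5 94.5 -0.1 89.9] p [0.4848 0.3438 0.223 ] F [ 0.5  0.5 -3.9] op 0.0309
x [ 0.006  0.003 -1.   ] y [0.814 0.58  0.006] z [ 0.58  -0.814  0.001]
disc 32143 mean [0.4724 0.3606 0.2178] rect [480.8 349.1] [125.2 126. ] 81.2 circ [483.9 344.5] 67.0 z [0.2135 0.2169 0.2242]
plane [ 0.00747352 -0.00740094  0.21681437] [0.48480189 0.34384227 0.22298691]
t 5.15 q [35.4 10.7 15.4 94.4 -0.1 89.9] p [0.4844 0.3436 0.2214] F [-1.  -0.3 -3.7] op 0.0307
x [ 0.004  0.001 -1.   ] y [0.814 0.58  0.004] z [ 0.58  -0.814  0.001]
(0.585, -0.016, 0.22) -> [ 0.0013 -0.1268  0.3512]
```

Run:
```python
from h import *
from scipy.optimize import least_squares
for n in("top","side"):
    c=np.load(n+".npy",allow_pickle=True).item(); P=cloud(c)
    q=P[(c["depth"]>0)&(P[...,2]>.113)&(P[...,2]<.123)&(abs(P[...,0]-.585)<.09)&(abs(P[...,1]+.016)<.09)]
    r=least_squares(lambda p:np.hypot(q[:,0]-p[0],q[:,1]-p[1])-p[2],(.585,-.016,.062),loss="soft_l1",f_scale=.003)
    print(n,len(q),r.x.round(4),np.median(q[:,2]),cv2.minEnclosingCircle(q[:,:2].astype(np.float32)))
```

```text
top 255 [ 0.585  -0.0163  0.0616] 0.11692268291175846 ((0.5858255624771118, -0.016565529629588127), 0.06603740155696869)
side 251 [ 0.5813 -0.019   0.0617] 0.11775623715722741 ((0.5818744897842407, -0.01761556603014469), 0.06851086020469666)
```

apply_moves --pt "0.0 -0.018 0.05 0 -1" --pt "0.0 -0.036 0.1 0 -1" --pt "0.0 -0.054 0.15 0 -1" --pt "0.0 -0.072 0.2 0 -1" --pt "0.0 -0.09 0.25 0 -1" --pt "0.0 -0.108 0.3 0 -1" --pt "0.0 -0.12 0.335 0 -1" --pt "0.0 -0.127 0.351 0 -1" --pt "0.0 -0.127 0.351 0 -1" --pt "0.0 -0.127 0.351 0 -1"

```text
time: 6.15
ee_pos: [0.5841, -0.0163, 0.2197]
tcp_rot: [120.6, 89.9, 66.0]
wrist_force: [-0.3, 0.4, -3.1]
opening: 0.0309
```

Run:
```python
from h import *
c=wrist("pics/w3.png")
p=bot.get_obs()["ee_pos"]
blob(c,p[0]-.09,p[0]+.09,p[1]-.09,p[1]+.09,p[2]-.04,p[2]+.02,"disc")
t=cams.camera("side"); cv2.imwrite("pics/s3.png",cv2.resize(t["frame"][150:260,220:340],None,fx=5,fy=5))
shift((.585,-.016,.135))
```

```text
t 6.15 q [-1.6  9.5 13.8 94.2  0.1 53. ] p [ 0.5841 -0.0163  0.2197] F [-0.3  0.4 -3.1] op 0.0309
x [ 0.001  0.002 -1.   ] y [0.815 0.579 0.001] z [ 0.579 -0.815 -0.001]
disc 32206 mean [5.717e-01 5.000e-04 2.146e-01] rect [580.1 -11.1] [125.2 126.1] 81.2 circ [583.  -15.3] 67.0 z [0.2103 0.2136 0.2222]
t 6.25 q [-1.5  9.5 13.8 94.2  0.1 52.9] p [ 0.5842 -0.0151  0.2205] F [-0.5 -0.9 -3. ] op 0.0308
x [ 0.002  0.001 -1.   ] y [0.814 0.581 0.002] z [ 0.581 -0.814 -0.   ]
(0.585, -0.016, 0.135) -> [ 0.0855 -0.0001  0.0012]
```

View pics/s3.png

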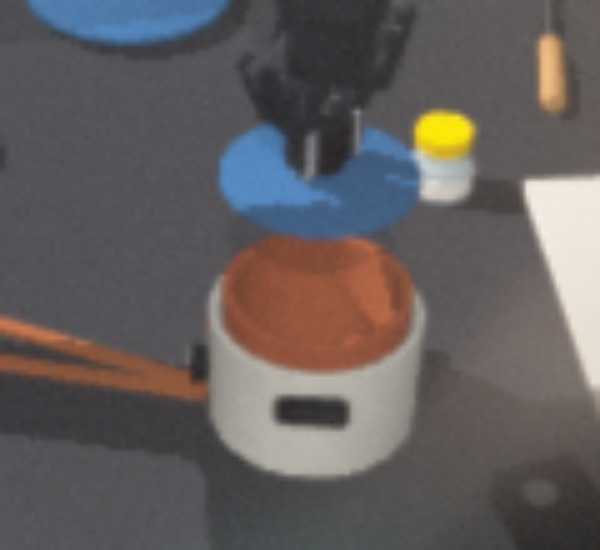

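apply_moves --pt "0.03 0.001 0.0015 0 -1" --pt "0.055 0.001 0.0015 0 -1" --pt "0.07 0.001 0.0015 0 -1" --pt "0.078 0.001 0.0015 0 -1" --pt "0.082 0.001 0.0015 0 -1" --pt "0.085 0.001 0.0015 0 -1" --pt "0.087 0.001 0.0015 0 -1" --pt "0.088 0.001 0.0015 0 -1" --pt "0.089 0.001 0.0015 0 -1" --pt "0.089 0.001 0.0015 0 -1"

```text
time: 7.25
ee_pos: [0.5863, -0.0157, 0.1321]
tcp_rot: [80.6, 89.8, 26.1]
wrist_force: [-0.3, 0.5, 1.1]
opening: 0.0309
```

Run:
```python
from h import *
st()
```

```text
t 7.25 q [-1.6  9.   3.5 84.4  0.1 52.9] p [ 0.5863 -0.0157  0.1321] F [-0.3  0.5  1.1] op 0.0309
x [ 0.003  0.001 -1.   ] y [0.814 0.581 0.003] z [ 0.581 -0.814  0.001]
```

apply_moves --pt "0.0 0 0 0 -0.5" --pt "0.0 0 0 0 0" --pt "0.0 0 0 0 1" --pt "0.0 0 0 0 1" --pt "0.0 0 0 0 1" --pt "0.0 0 0 0 1" --pt "-0.04 0 0 0 1" --pt "-0.09 0 0 0 1" --pt "-0.13 0 0 0 1" --pt "-0.13 0 0 0 1" --pt "-0.13 0 0 0 1"

```text
time: 8.35
ee_pos: [0.5865, -0.0158, 0.2629]
tcp_rot: [70.3, 89.7, 15.8]
wrist_force: [0.3, -0.0, -0.6]
opening: 0.0849
```

Run:
```python
from h import *
c=wrist("pics/w4.png")
blob(c,.5,.67,-.1,.07,.115,.135,"disc");blob(c,.5,.67,-.1,.07,.148,.17,"knob")
P=cloud(c);r=np.hypot(P[...,0]-.585,P[...,1]+.016);q=P[(c["depth"]>0)&(r<.066)&(r>.025)&(P[...,2]>.1)&(P[...,2]<.14)]
print("plane",np.linalg.lstsq(np.c_[q[:,:2]-[.585,-.016],np.ones(len(q))],q[:,2],rcond=None)[0])
shift((.502,-.364,.26))
```

```text
t 8.35 q [-1.6 10.8 20.1 99.   0.1 52.9] p [ 0.5865 -0.0158  0.2629] F [ 0.3 -0.  -0.6] op 0.0849
x [ 0.005  0.001 -1.   ] y [0.814 0.581 0.005] z [ 0.581 -0.814  0.002]
disc 13428 mean [ 0.5825 -0.0112  0.1262] rect [585.1 -15.1] [132.8 132.6] 81.9 circ [585.6 -15.2] 67.0 z [0.1226 0.126  0.1299]
knob 1092 mean [ 0.5845 -0.0138  0.1589] rect [585.  -14.6] [30.9 31. ] 35.4 circ [585.3 -15. ] 16.0 z [0.1556 0.1593 0.1604]
plane [ 0.00348607 -0.00043196  0.12599877]
t 8.4 q [-1.6 10.8 19.9 99.   0.1 52.9] p [ 0.586  -0.0158  0.2615] F [ 0.4 -0.1 -1. ] op 0.0856
x [ 0.003  0.001 -1.   ] y [0.814 0.581 0.003] z [ 0.581 -0.814  0.   ]
(0.502, -0.364, 0.26) -> [ 0.0008 -0.2707  0.2346]
```

View pics/w4.png

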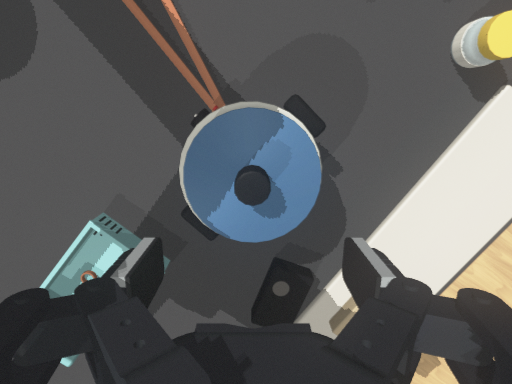

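apply_moves --pt "0 -0.035 0.03 -0.12 1" --pt "0 -0.07 0.06 -0.25 1" --pt "0 -0.105 0.09 -0.38 1" --pt "0 -0.14 0.12 -0.5 1" --pt "0 -0.175 0.15 -0.62 1" --pt "0 -0.21 0.18 -0.75 1" --pt "0 -0.245 0.21 -0.88 1" --pt "0 -0.271 0.235 -0.88 1" --pt "0 -0.271 0.235 -0.88 1" --pt "0 -0.271 0.235 -0.88 1"

```text
time: 9.4
ee_pos: [0.5013, -0.3649, 0.2588]
tcp_rot: [93.3, 89.8, 89.1]
wrist_force: [0.4, 0.7, -0.4]
opening: 0.0852
```

Run:
```python
from h import *
c=wrist("pics/w5.png"); np.save("w5.npy",c)
blob(c,.42,.6,-.42,-.32,.07,.09,"grip"); blob(c,.4,.62,-.42,-.18,.028,.045,"rim")
shift((.502,-.364,.1))
D=np.array([[.55,.2313,4.98,10.08],[.3963,.2451,-15.6,-7.4],[.592,.2238,10.8,15.8],[.5947,.0217,12,-5.4],[.5943,.223,10.7,15.5],[.5843,.2197,9.5,13.8],[.5865,.1321,9,3.5],[.5867,.2629,10.8,20.1]])
from scipy.optimize import least_squares
f=lambda p:np.r_[p[0]+p[1]*np.sin(np.radians(D[:,2]))+p[2]*np.cos(np.radians(D[:,3]-D[:,2]+p[3]))-D[:,0],p[4]+p[1]*np.cos(np.radians(D[:,2]))+p[2]*np.sin(np.radians(D[:,3]-D[:,2]+p[3]))-D[:,1]]
r=least_squares(f,(0,.4,.4,0,0.1)); print("abs",r.x.round(3),r.fun.std())
f2=lambda p:np.r_[p[0]+p[1]*np.sin(np.radians(D[:,2]))+p[2]*np.cos(np.radians(D[:,3]+p[3]))-D[:,0],p[4]+p[1]*np.cos(np.radians(D[:,2]))+p[2]*np.sin(np.radians(D[:,3]+p[3]))-D[:,1]]
r=least_squares(f2,(0,.4,.4,0,0.1)); print("par",r.x.round(3),r.fun.std())
```

```text
t 9.4 q [-36.1  16.   25.9 100.    0.2 -32. ] p [ 0.5013 -0.3649  0.2588] F [ 0.4  0.7 -0.4] op 0.0852
x [ 0.     0.003 -1.   ] y [0.073 0.997 0.003] z [ 0.997 -0.073 -0.   ]
grip 769 mean [ 0.5009 -0.365   0.0823] rect [ 502.2 -365.1] [11.9 78.3] 84.3 circ [ 502.2 -364.5] 39.2 z [0.0795 0.0826 0.0841]
rim 2123 mean [ 0.5094 -0.2644  0.0363] rect [ 509.4 -287.3] [167.9 120.6] 85.0 circ [ 509.7 -284.5] 100.6 z [0.0298 0.037  0.0383]
t 9.45 q [-36.   16.   25.9 100.    0.2 -32. ] p [ 0.5017 -0.3641  0.2594] F [ 0.1  0.4 -0.4] op 0.0853
x [ 0.001  0.003 -1.   ] y [0.071 0.997 0.003] z [ 0.997 -0.071  0.001]
(0.502, -0.364, 0.1) -> [ 0.1594 -0.0004  0.0002]
abs [ 3.000e-03  4.210e-01  5.180e-01  4.056e+00 -2.700e-01] 0.0006406353195090106
par [  0.27    0.395   0.249 -11.713  -0.178] 0.044164045603514834
```

View pics/w5.png

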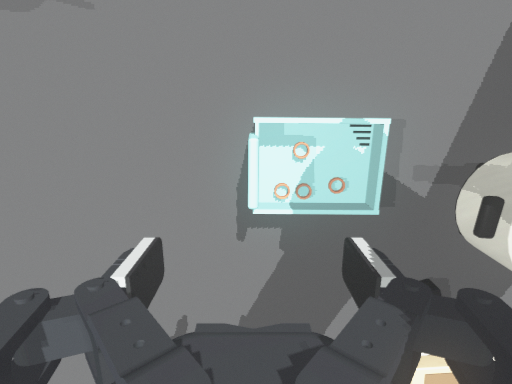

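apply_moves --pt "0.05 -0.001 0 0.02 1" --pt "0.1 -0.001 0 0.02 1" --pt "0.145 -0.001 0 0.02 1" --pt "0.18 -0.001 0 0.02 1" --pt "0.203 -0.001 0 0.02 1" --pt "0.214 -0.001 0 0.02 1" --pt "0.214 -0.001 0 0.02 -1" --pt "0.214 -0.001 0 0.02 -1" --pt "0.214 -0.001 0 0.02 -1" --pt "0.214 -0.001 0 0.02 -1" --pt "0.214 -0.001 0 0.02 -1" --pt "0.214 -0.001 0 0.02 -1" --newtons 60

```text
time: 10.65
ee_pos: [0.5022, -0.3648, 0.0464]
tcp_rot: [52.9, 89.8, 47.7]
wrist_force: [0.0, 0.6, 4.2]
opening: 0.0115
```

apply_moves --pt "0 0 0 0 -1" --pt "0 0 0 0 -1" --pt "-0.01 0 0 0 -1" --pt "-0.025 0 0 0 -1" --pt "-0.045 0 0 0 -1" --pt "-0.07 0 0 0 -1" --pt "-0.1 0 0 0 -1" --pt "-0.13 0 0 0 -1" --pt "-0.155 0 0 0 -1" --pt "-0.17 0 0 0 -1" --pt "-0.17 0 0 0 -1" --newtons 90

```text
time: 11.75
ee_pos: [0.5025, -0.3656, 0.2201]
tcp_rot: [-0.9, 89.7, -6.2]
wrist_force: [0.0, -0.4, -1.6]
opening: 0.011
```

Run:
```python
from h import *
c=wrist("pics/w6.png")
p=bot.get_obs()["ee_pos"]
blob(c,.4,.65,-.42,-.15,p[2]-.03,p[2]+.02,"rim")
P=cloud(c);q=P[(c["depth"]>0)&(P[...,0]>.47)&(P[...,0]<.55)&(P[...,1]>-.33)&(P[...,1]<-.22)&(P[...,2]>p[2]-.06)&(P[...,2]<p[2]-.01)]
print(len(q),"floor plane",np.linalg.lstsq(np.c_[q[:,:2]-q[:,:2].mean(0),np.ones(len(q))],q[:,2],rcond=None)[0])
for s in cams.spot_in("ring1","wrist")[:6]: print(s)
```

```text
t 11.75 q [-36.1  14.6  19.8  94.9   0.2 -30.9] p [ 0.5025 -0.3656  0.2201] F [ 0.  -0.4 -1.6] op 0.011
x [ 0.006 -0.001 -1.   ] y [ 0.091  0.996 -0.   ] z [ 0.996 -0.091  0.006]
rim 8249 mean [ 0.5053 -0.278   0.2071] rect [ 509.6 -297.2] [177.1 120.1] 84.6 circ [ 510.5 -289.1] 97.8 z [0.1899 0.21   0.231 ]
19505 floor plane [ 0.01565237 -0.00806715  0.17714847]
{'rect': [401.2, 239.7, 440.7, 273.8], 'confidence': 0.83}
{'rect': [337.0, 171.5, 370.2, 206.7], 'confidence': 0.68}
{'rect': [298.4, 255.5, 329.9, 275.0], 'confidence': 0.65}
{'rect': [338.9, 259.0, 373.1, 276.4], 'confidence': 0.53}
```

apply_moves --pt "-0.02 0 0 0 -1" --pt "-0.05 0 0 0 -1" --pt "-0.09 0 0 0 -1" --pt "-0.13 0 0 0 -1" --pt "-0.16 0 0 0 -1" --pt "-0.18 0 0 0 -1" --pt "-0.19 0 0 0 -1" --pt "-0.2 0 0 0 -1" --pt "-0.21 0 0 0 -1" --pt "-0.22 0 0 0 -1" --pt "-0.23 0 0 0 -1" --pt "-0.24 0 0 0 -1"

```text
time: 13.05
ee_pos: [0.4914, -0.3584, 0.4432]
tcp_rot: [-21.3, 89.0, -26.5]
wrist_force: [0.3, 1.2, -1.8]
opening: 0.0111
```

Run:
```python
from h import *
st()
```

```text
t 13.05 q [-36.2  31.7  70.7 128.    0.2 -30.9] p [ 0.4914 -0.3584  0.4432] F [ 0.3  1.2 -1.8] op 0.0111
x [ 0.016 -0.008 -1.   ] y [ 0.091  0.996 -0.007] z [ 0.996 -0.091  0.017]
```

apply_moves --pt "-0.02 -0.015 0.026 0 -1" --pt "-0.03 -0.03 0.052 0 -1" --pt "-0.04 -0.045 0.077 0 -1" --pt "-0.05 -0.06 0.1 0 -1" --pt "-0.05 -0.06 0.1 0 -1"

```text
time: 13.55
ee_pos: [0.5273, -0.3845, 0.4194]
tcp_rot: [-27.9, 86.8, -33.1]
wrist_force: [-0.2, -0.2, -2.6]
opening: 0.0112
```

Run:
```python
from h import *
st()
```

```text
t 13.55 q [-36.2  33.9  70.7 123.5   0.2 -30.9] p [ 0.5273 -0.3845  0.4194] F [-0.2 -0.2 -2.6] op 0.0112
x [ 0.047 -0.031 -0.998] y [ 0.092  0.995 -0.026] z [ 0.995 -0.091  0.05 ]
```

apply_moves --pt "-0.05 -0.026 0.043 0 -1" --pt "-0.1 -0.05 0.085 0 -1" --pt "-0.15 -0.08 0.13 0 -1" --pt "-0.2 -0.1 0.17 0 -1" --pt "-0.25 -0.13 0.21 0 -1" --pt "-0.25 -0.13 0.21 0 -1"

```text
time: 14.15
ee_pos: [0.5345, -0.3912, 0.4284]
tcp_rot: [-29.2, 84.3, -34.4]
wrist_force: [-0.7, -0.0, -2.1]
opening: 0.0108
```

Run:
```python
from h import *
st()
```

```text
t 14.15 q [-36.3  33.2  70.7 121.8   0.2 -31. ] p [ 0.5345 -0.3912  0.4284] F [-0.7 -0.  -2.1] op 0.0108
x [ 0.081 -0.056 -0.995] y [ 0.093  0.994 -0.048] z [ 0.992 -0.089  0.086]
```

apply_moves --pt "0 -0.13 0.21 0 -1" --pt "0 -0.13 0.21 0 -1" --pt "0 -0.13 0.21 0 -1"

```text
time: 14.45
ee_pos: [0.591, -0.4347, 0.3777]
tcp_rot: [-29.7, 82.1, -35.0]
wrist_force: [-0.4, 0.5, -2.3]
opening: 0.011
```

apply_moves --pt "0 -0.26 0.42 0 -1" --pt "0 -0.26 0.42 0 -1" --pt "0 -0.26 0.42 0 -1" --pt "0 -0.26 0.42 0 -1" --pt "0 -0.26 0.42 0 -1" --pt "0 -0.26 0.42 0 -1" --pt "0 -0.26 0.42 0 -1" --pt "0 -0.26 0.42 0 -1"

```text
time: 15.25
ee_pos: [0.679, -0.5028, 0.272]
tcp_rot: [-30.1, 79.1, -35.4]
wrist_force: [-0.6, -0.2, -2.6]
opening: 0.0106
```

Run:
```python
from h import *
st()
```

```text
t 15.25 q [-36.6  46.6  70.7 103.2   0.2 -31.3] p [ 0.679  -0.5028  0.272 ] F [-0.6 -0.2 -2.6] op 0.0106
x [ 0.154 -0.109 -0.982] y [ 0.099  0.991 -0.095] z [ 0.983 -0.083  0.163]
```

apply_moves --pt "0 -0.26 0.42 0 -1" --pt "0 -0.26 0.42 0 -1" --pt "0 -0.26 0.42 0 -1"

```text
time: 15.55
ee_pos: [0.7159, -0.5314, 0.2382]
tcp_rot: [-30.4, 76.2, -35.7]
wrist_force: [0.3, -0.6, -2.6]
opening: 0.0107
```

apply_moves --pt "-0.3 -0.26 0.42 0 -1" --pt "-0.3 -0.26 0.42 0 -1" --pt "-0.3 -0.26 0.42 0 -1"

```text
time: 15.85
ee_pos: [0.7173, -0.5336, 0.2766]
tcp_rot: [-30.6, 73.0, -35.8]
wrist_force: [0.1, 0.0, -1.5]
opening: 0.011
```

apply_moves --pt "-0.3 -0.26 0.42 0 -1" --pt "-0.3 -0.26 0.42 0 -1" --pt "-0.3 -0.26 0.42 0 -1"

```text
time: 16.15
ee_pos: [0.7181, -0.5353, 0.3142]
tcp_rot: [-30.7, 69.8, -36.0]
wrist_force: [-0.9, 0.7, -2.0]
opening: 0.0106
```

Run:
```python
from h import *
st()
```

```text
t 16.15 q [-36.8  44.9  70.8  95.7   0.3 -31.5] p [ 0.7181 -0.5353  0.3142] F [-0.9  0.7 -2. ] op 0.0106
x [ 0.28  -0.203 -0.938] y [ 0.117  0.977 -0.177] z [ 0.953 -0.061  0.297]
```

Run:
```python
from h import *
print(bot.get_obs()["q"])
```

```text
[-36.79042591  44.85122148  70.76194064  95.67044664   0.28027888
 -31.47035644]
```

apply_moves --pt "-0.3 -0.2 0.45 0 -1" --pt "-0.3 -0.2 0.45 0 -1" --pt "-0.3 -0.2 0.45 0 -1"

```text
time: 16.45
ee_pos: [0.7257, -0.5223, 0.3532]
tcp_rot: [-30.7, 66.6, -35.9]
wrist_force: [-0.2, 0.5, -1.4]
opening: 0.0113
```

apply_moves --pt "-0.3 -0.2 0.45 0 -1" --pt "-0.3 -0.2 0.45 0 -1" --pt "-0.3 -0.2 0.45 0 -1"

```text
time: 16.75
ee_pos: [0.7294, -0.5094, 0.3939]
tcp_rot: [-30.6, 63.4, -35.8]
wrist_force: [0.3, 1.2, -1.1]
opening: 0.0106
```

Run:
```python
from h import *
st(); print(bot.get_obs()["q"])
```

```text
t 16.75 q [-34.8  40.   70.7  94.2  -0.4 -29.7] p [ 0.7294 -0.5094  0.3939] F [ 0.3  1.2 -1.1] op 0.0106
x [ 0.363 -0.262 -0.894] y [ 0.135  0.964 -0.227] z [ 0.922 -0.038  0.385]
[-34.78751139  40.01760938  70.74757391  94.16666962  -0.44500936
 -29.67080063]
```

apply_moves --pt "-0.3 -0.24 0.43 0 -1" --pt "-0.3 -0.24 0.43 0 -1" --pt "-0.3 -0.24 0.43 0 -1"

```text
time: 17.05
ee_pos: [0.7239, -0.5046, 0.4354]
tcp_rot: [-30.5, 60.3, -35.7]
wrist_force: [-0.6, -0.2, -1.3]
opening: 0.011
```

apply_moves --pt "-0.3 -0.24 0.43 0 -1" --pt "-0.3 -0.24 0.43 0 -1" --pt "-0.3 -0.24 0.43 0 -1"

```text
time: 17.35
ee_pos: [0.7165, -0.4979, 0.4777]
tcp_rot: [-30.4, 57.1, -35.6]
wrist_force: [-0.0, -0.4, -0.5]
opening: 0.0109
```

apply_moves --pt "0 0 0 -0.1 -1" --pt "0 0 0 -0.2 -1" --pt "0 0 0 -0.3 -1" --pt "0 0 0 -0.4 -1" --pt "0 0 0 -0.5 -1" --pt "0 0 0 -0.5 -1" --pt "0 0 0 -0.5 -1"

```text
time: 18.05
ee_pos: [0.7163, -0.4977, 0.4778]
tcp_rot: [-58.9, 57.1, -35.6]
wrist_force: [-0.5, -0.2, -1.6]
opening: 0.0111
```

Run:
```python
from h import *
st()
c=wrist("pics/w7.png")
for s in cams.spot_in("ring1","wrist")[:6]: print(s)
```

```text
t 18.05 q [-34.6  34.8  70.7  93.   -0.5 -58. ] p [ 0.7163 -0.4977  0.4778] F [-0.5 -0.2 -1.6] op 0.0111
x [ 0.442 -0.316 -0.84 ] y [-0.283  0.839 -0.465] z [0.851 0.443 0.281]
t 18.05 q [-34.6  34.8  70.7  93.   -0.5 -58. ] p [ 0.7163 -0.4977  0.4778] F [-0.5 -0.2 -1.6] op 0.0111
x [ 0.442 -0.316 -0.84 ] y [-0.283  0.839 -0.465] z [0.851 0.443 0.281]
{'rect': [473.3, 135.2, 512.0, 166.7], 'confidence': 0.71}
{'rect': [367.1, 136.1, 411.4, 167.9], 'confidence': 0.68}
{'rect': [408.4, 133.3, 442.8, 165.7], 'confidence': 0.66}
{'rect': [440.3, 138.6, 481.7, 165.8], 'confidence': 0.65}
```

View pics/w7.png

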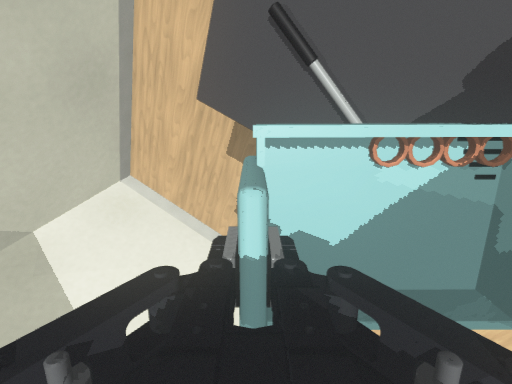

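apply_moves --pt "0 0 0 -0.15 -1" --pt "0 0 0 -0.3 -1" --pt "0 0 0 -0.45 -1" --pt "0 0 0 -0.6 -1" --pt "0 0 0 -0.75 -1" --pt "0 0 0 -0.9 -1" --pt "0 0 0 -1.05 -1" --pt "0 0 0 -1.2 -1" --pt "0 0 0 -1.35 -1" --pt "0 0 0 -1.35 -1" --pt "0 0 0 -1.35 -1"

```text
time: 19.25
ee_pos: [0.7163, -0.4977, 0.4778]
tcp_rot: [-135.9, 57.1, -35.6]
wrist_force: [-0.3, -0.1, -1.5]
opening: 0.0111
```

Run:
```python
from h import *
c=wrist("pics/w8.png")
for s in cams.spot_in("ring1","wrist")[:6]: print(np.round(s["rect"]),s["confidence"])
t=cams.camera("side"); cv2.imwrite("pics/s8.png",t["frame"])
for s in cams.spot_in("ring1","side")[:6]+cams.spot_in("tray","side")[:2]: print(np.round(s["rect"]),s["confidence"])
t2=cams.camera("top")
cv2.imwrite("pics/m8.png",np.vstack([np.hstack([c["frame"],t["frame"]])]+[np.hstack([t2["frame"],t2["frame"]*0])])[:, :][::1,::1])
m=cv2.imread("pics/m8.png"); cv2.imwrite("pics/m8.png",cv2.resize(m,(800,600)))
```

```text
t 19.25 q [ -34.6   34.8   70.7   93.    -0.5 -135.1] p [ 0.7163 -0.4977  0.4778] F [-0.3 -0.1 -1.5] op 0.0111
x [ 0.442 -0.316 -0.84 ] y [-0.893 -0.244 -0.378] z [-0.086  0.917 -0.39 ]
[450. 251. 486. 283.] 0.89
[416. 265. 456. 295.] 0.83
[458. 191. 500. 225.] 0.59
[325. 245. 334. 251.] 0.36
[312. 198. 402. 276.] 0.73
[265. 193. 304. 217.] 0.7
```

View pics/m8.png

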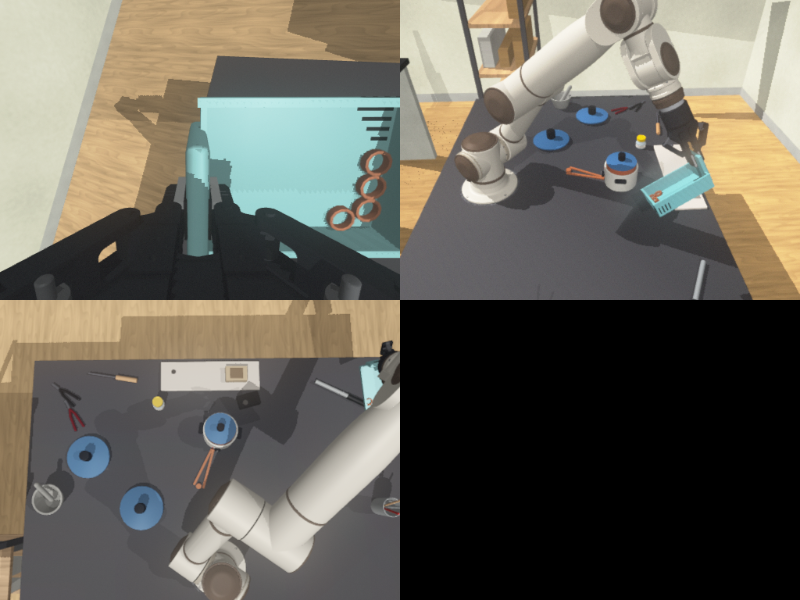

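apply_moves --pt "0 0 0 0.15 -1" --pt "0 0 0 0.3 -1" --pt "0 0 0 0.45 -1" --pt "0 0 0 0.6 -1" --pt "0 0 0 0.75 -1" --pt "0 0 0 0.9 -1" --pt "0 0 0 1.05 -1" --pt "0 0 0 1.2 -1" --pt "0 0 0 1.35 -1" --pt "0 0 0 1.5 -1" --pt "0 0 0 1.6 -1" --pt "0 0 0 1.6 -1"

```text
time: 20.75
ee_pos: [0.7163, -0.4978, 0.4778]
tcp_rot: [-44.4, 57.1, -35.6]
wrist_force: [-0.7, -0.3, -1.3]
opening: 0.0111
```

apply_moves --pt "0 0 0 0.0 -1" --pt "0 0 0 0 -1" --pt "0 0 0 0 -1"

```text
time: 21.05
ee_pos: [0.7163, -0.4978, 0.4778]
tcp_rot: [-44.5, 57.1, -35.6]
wrist_force: [-1.1, 0.7, -2.2]
opening: 0.0112
```

Run:
```python
from h import *
c=wrist("pics/w9.png")
for s in cams.spot_in("ring1","wrist")[:6]: print(np.round(s["rect"]),s["confidence"])
t=cams.camera("side")
a=cv2.resize(t["frame"][190:280,290:410],(512,384),interpolation=2)
cv2.imwrite("pics/m9.png",cv2.resize(np.vstack([c["frame"],a]),(448,600) if 0 else (400,600)))
```

```text
t 21.05 q [-34.6  34.8  70.7  93.   -0.5 -43.6] p [ 0.7163 -0.4978  0.4778] F [-1.1  0.7 -2.2] op 0.0112
x [ 0.442 -0.316 -0.84 ] y [-0.063  0.923 -0.381] z [0.895 0.221 0.388]
[434. 143. 481. 178.] 0.9
[474. 137. 512. 165.] 0.89
[467. 169. 508. 198.] 0.8
[457. 197. 497. 233.] 0.8
```

View pics/m9.png

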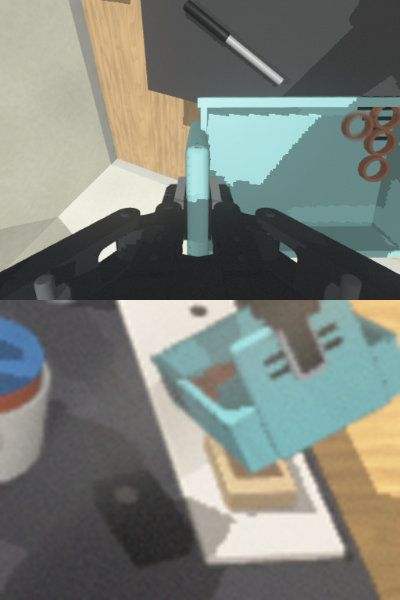

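Run:
```python
from h import *
o,R=st(); c=wrist()
corner=o["ee_pos"]+R@np.array([-.02+.058,.156,-.055])
for s in cams.spot_in("ring1","wrist")[:4]:
    l,t,r,b=s["rect"]; d=c["depth"][int(t):int(b),int(l):min(512,int(r))]
    w=pix2w(c,(l+r)/2,(t+b)/2,float(np.median(d[d>0]))); print(np.round(s["rect"]),"from corner, tool axes mm",(R.T@(w-corner)*1000).round())
t=cams.camera("side"); blob(t,.5,.67,-.1,.07,.115,.135,"lid on pot"); blob(t,.5,.67,-.1,.07,.155,.165,"knob top")
st(); bot.job_done()
```

```text
t 21.2 q [-34.6  34.8  70.7  93.   -0.5 -43.6] p [ 0.7164 -0.4978  0.4778] F [-0.3 -0.5 -1.8] op 0.0109
x [ 0.442 -0.316 -0.84 ] y [-0.062  0.923 -0.38 ] z [0.895 0.22  0.388]
t 21.2 q [-34.6  34.8  70.7  93.   -0.5 -43.6] p [ 0.7164 -0.4978  0.4778] F [-0.3 -0.5 -1.8] op 0.0109
x [ 0.442 -0.316 -0.84 ] y [-0.062  0.923 -0.38 ] z [0.895 0.22  0.388]
[473. 135. 512. 166.] from corner, tool axes mm [  1. -12.  12.]
[435. 136. 481. 169.] from corner, tool axes mm [  3. -31.  14.]
[466. 170. 508. 201.] from corner, tool axes mm [  2. -10.  34.]
[460. 195. 498. 230.] from corner, tool axes mm [  2. -11.  52.]
lid on pot 722 mean [ 0.5801 -0.0302  0.1265] rect [582.4 -17.7] [133.  136.5] 22.8 circ [582.7 -18.5] 71.4 z [0.1187 0.1268 0.1326]
knob top 52 mean [ 0.5814 -0.0182  0.1596] rect [581.7 -17.8] [30.6 30.2] 82.6 circ [580.3 -16.1] 17.2 z [0.1558 0.1599 0.1629]
t 21.35 q [-34.6  34.8  70.7  93.   -0.5 -43.6] p [ 0.7164 -0.4978  0.4778] F [ 0.6 -0.  -1. ] op 0.0107
x [ 0.442 -0.316 -0.84 ] y [-0.062  0.923 -0.38 ] z [0.895 0.22  0.388]
the job is handed in; nothing more can be done
```

The job is done and handed in at 21.4 s of the 51 s allowed.

**Lid:** I set the smallest of the three blue lids (134 mm across) on the pot and let go. The wrist camera afterwards put the disc at 126 mm and the knob top at about 160 mm, level to about 0.2°. Both heights match a seated lid. A last side-camera check gave the same heights, with its usual few-mm sideways offset.

**Tray:** It is held still by its hand grip, clear of the bench and tilted about 33° towards the drain corner.
- **How it was tilted:** the moves cannot tip the tool directly, so I tilted it by commanding points past the arm's reach. I then rolled it to aim the slope.
- **Joint limit:** joint 3 stayed right at its limit while tilting. The highest reading I took was 70.76°, against a limit of 70.77°.

**Rings:** On the first tip the rings lined up in a row along one wall. I rolled the tray away and back to bunch them. The last check puts all four centres within about 53 mm of the corner: one in it, one beside it and two along the end wall. None spilled.

**Bystanders:** I never touched the flux jar, charcoal block or tongs. They looked unmoved in the last overview, but I did not measure them again.

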